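Hold the sprung gate down and push the roast-sample rack into the reader chute

TASK

Press the long red treadle bar beside the chute down with a fingertip, so that the hinged gate sinks out of the way, and keep holding it down while you push the blue tube rack along the chute, past the gate, until its front is fully home against the yellow end stop. Then let go of both, so that the gate springs back up behind the rack. The gate must never touch the rack; only touch and push, never pick the rack up or tip it, and leave everything else where it stands.

Things in the scene. Friction and masses are not known exactly. Their poses are not given: they have to be found in the camera images.
- chute: Fixed grey loading chute on the table. Origin on the table under the gate's slot; z up, y the way the rack travels (about world +y), x across, towards the red treadle bar (away from the robot). In its frame, mm: channel floor at z 30, from y -220 to 135, with a 14 wide slot at y 0 for the gate; guide walls at x 32.5 to 37.5 and -37.5 to -32.5, tops at z 38.
- end_stop (a point): Centre of the top edge of the yellow end stop's face, at chute y 135, x 0, z 58 mm. The grey reader housing behind it reaches from chute y 150 to 225, x -55 to 55, z 85.
- gate (a joint): Angle of the red gate (rad): a 6 mm blade across the channel and the long treadle bar, one rigid part on a level hinge along the chute (chute x 115, z 34 mm). 0 = sprung up: the blade stands 16 mm above the channel floor and blocks the rack. Grows as the treadle is pressed down; from 0.22 the blade is wholly below the floor; stop at 0.30. About 1.5 N on the bar starts it, 4 N holds it at the stop.
- treadle_mid (a point): Middle of the red treadle bar's upper face; moves with the gate. The bar is 26 mm wide (chute x 44 to 70, this point at 57), 270 long (chute y -215 to 55, this point at -80). Its face is 56 mm above the table with the gate up and sinks 13 mm at 0.22 rad, 17 mm at the stop, alike along its whole length, so a fingertip may slide along it. The hinge brackets, chute x 103 to 133, are 36 high.
- blade_top (a point): Middle of the upper edge of the gate's blade, over the channel's centre line; 46 mm above the table with the gate up.
- rack: Loose blue tube rack in the channel, short of the gate, with six capped amber tubes (all one piece), 0.25 kg. Block 60 wide (its x), 100 long (its y, along the chute), 34 tall; white caps to 46 mm. Origin at the centre of its underside; rear face (to push) 50 mm behind it (-y), front 50 mm ahead. Fully home, its origin is at chute y 85 mm. 2.5 mm of play to each guide wall.
- jar_a: Only left alone; origin at the centre of its underside (of its length for a lying tool): amber sample jar with a black cap, 52 dia x 75 tall, standing beside the chute on the robot's side
- jar_b: Only left alone; origin at the centre of its underside (of its length for a lying tool): amber sample jar with a steel cap, 52 dia x 75 tall, standing beside the chute on the robot's side
- screwdriver: Only left alone; origin at the centre of its underside (of its length for a lying tool): screwdriver 170 long, lying beyond the hinge side of the chute
- mug: Only left alone; origin at the centre of its underside (of its length for a lying tool): blue mug 76 dia x 85 tall
- fuel_can: Only left alone; origin at the centre of its underside (of its length for a lying tool): steel fuel can with an orange band, 68 dia x 170 tall
- notebook: Only left alone; origin at the centre of its underside (of its length for a lying tool): brown notebook 150 x 210 x 18
- spoon: Only left alone; origin at the centre of its underside (of its length for a lying tool): spoon 160 long, lying near the robot
Things that resemble listed ones, but are neither listed nor needed, are in the scene too. Of the things that look like the rack, the smallest one is meant.

How it is judged:
By the outcome, as a careful person would: the job done as asked, in the order asked, and still so for the second after the job is handed in, with the robot touching nothing.
It also fails if it takes over 38 s, if anything falls off the work surface, if the arm or the gripper's body presses on something with over 40 N, if the wrist force passes 120 N, or if a joint passes its speed limit or range.

ROBOT

A 7-joint arm with a two-finger parallel gripper is mounted at the origin on the work surface. World frame = base frame: x ahead of the robot, y to its left, z up, the work surface at z = 0. Lengths are in m, angles in rad, forces in N, time in s.
With the tool pointing down it reaches from about 0.35 to 0.9 m from the base axis. Payload 19.9 kg.
Tool frame: the origin (TCP) lies between the finger pads; the fingertips stand 19 mm ahead of it and the grasp point (between the pads) is the TCP; z points along the fingers, y is the line along which they close (so a half turn about z gives the same grasp; the last joint's range is limited). The gripper opens to 94 mm and grips with 3 to 60 N. Pads are 16 mm wide; open, the fingers measure 119 mm over their backs; the gripper's body (75 mm by 177 mm) begins 78 mm behind the grasp point.
Start: joints at [1.21, 0.417, -0.01, 1.614, 0.005, 1.111, -0.053], TCP at [0.196, -0.593, 0.199] pointing down, gripper open.
Joint ranges: [-2.81, 2.81], [-0.39, 2.02], [-1.27, 1.25], [0.06, 2.57], [-1.19, 4.33], [0.19, 2], [-2.82, 2.82]. Speed limits (rad/s): [1.89, 1.89, 2.39, 2.39, 3.01, 3.01, 3.01].

INTERFACE

Orientations are given as a 3x3 rotation matrix whose columns are the frame's x, y, z axes.
In Python, from rig import robot gives the robot as it stands. Calls block until the motion is done:
- robot.move_ptp(position, orientation): joint-space move of the TCP to a pose.
- robot.move_linear(position, velocity=0.15, frame=None, threshold=None): straight line of the TCP; frame=None keeps the orientation; velocity is the mean speed in m/s. With threshold (N) it stops when the force on the tool has changed by that much, and returns True; else False.
- robot.goto_joints(angles): joint-space move.
- robot.gripper_to(opening): finger opening in m; the grip force is fixed at half the most; returns when the fingers have stopped.
- robot.pause(seconds).
- robot.ik(position, orientation): joint angles nearest the present ones, or None.
- robot.get_state(): the state.
- robot.grab_frame(name): name is "side" or "top"; returns the picture (420x560x3 uint8, red, green, blue); there is no depth.
- robot.camera_info(name): a dict with "fx", "fy", "cx", "cy" (pixels), "dist" ([k1, k2, p1, p2, k3] as OpenCV has them; the pictures are not rectified), "rvec" (rotation vector, rad) and "tvec" (3), from world to camera coordinates, as OpenCV has them. Camera axes: x right, y down, z forward; pixel columns grow to the right and rows downward; lengths in m; the calibration is good to about 2 mm. A picture is of the moment at which its call begins. camera_info takes no time and is no camera call.
A pose or a line that the arm cannot do raises robot.PlanningError and nothing moves.
- robot.sign_off(): hands the job in; it is judged then, once.
The state is a dict: "time": time; "qpos": joint angles; "joint_vel": joint speeds; "effort": joint torques, N m; "ee_pos": TCP position; "tool_rot": TCP orientation; "force": force on the tool from outside, world axes, zero at the start; "moment": the same for the moment, N m; "opening": finger opening in m; "grasp_force": force on a finger pad.
Only numpy, scipy, OpenCV 4.12 (cv2) and the standard library are available. Lean on these libraries where they do the work, as an engineer would, in place of code of your own. Each camera call takes 0.05 s, during which the arm holds its last target. There are 200 camera calls.

## Working session

There is one attempt and no reset: what is moved stays moved. The work goes in short steps, each a Python script; the robot and the scene stay as the last script left them, time stands still between calls to the robot, and variables do not carry over. Pictures are saved under pics/ and viewed, at most 14 in all, crops included, and the job is handed in when it is done.

```bash
mkdir -p pics; ls; python3 - <<'E'
from rig import robot
import cv2
for n in("top","side"):
    im=robot.grab_frame(n); cv2.imwrite(f"pics/{n}0.png",im[:,:,::-1])
    print(n,robot.camera_info(n))
print(robot.get_state()["time"])
E
```

```text
pics
top {'fx': 390.57977328053613, 'fy': 390.57977328053613, 'cx': 284.42047377106115, 'cy': 209.39758387012736, 'dist': array([-0.11029932,  0.        ,  0.        ,  0.        ,  0.        ]), 'rvec': array([ 2.1813924 , -2.14234843,  0.11661964]), 'tvec': array([0.00781363, 0.53395648, 1.30289036])}
side {'fx': 529.8239191579613, 'fy': 529.8239191579613, 'cx': 279.0962792135991, 'cy': 214.33315404375068, 'dist': array([-0.01071568,  0.        ,  0.        ,  0.        ,  0.        ]), 'rvec': array([ 0.41556813, -2.79610397,  1.08697571]), 'tvec': array([0.53151994, 0.13873279, 1.30433341])}
0.1
```

View pics/top0.png

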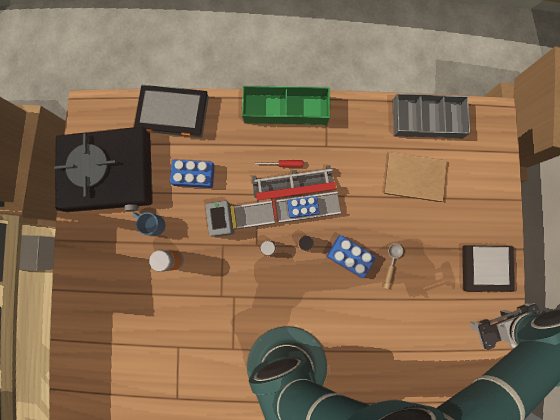

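View pics/side0.png

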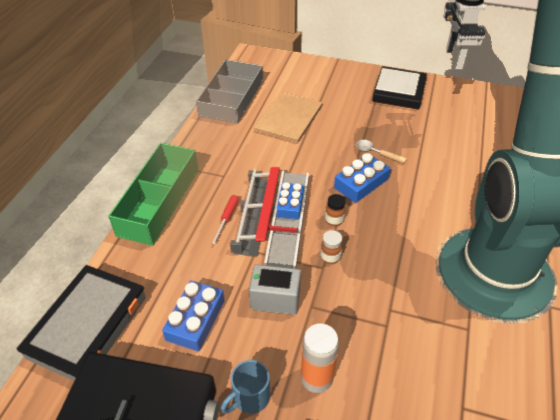

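The top view (image up = world +x, left = +y) shows the small rack at (303,207), the red treadle running from (257,196) to (336,186), the blade at about (275,212), the yellow stop at about (233,217) and the reader at (219,217). In the side view the rack is at (290,199), the treadle at (268,203) and the blade at (284,230).

```bash
python3 - <<'E'
import cv2,numpy as np
a=cv2.imread("pics/top0.png")[160:240,200:350]; b=cv2.imread("pics/side0.png")[160:320,230:320]
a=cv2.resize(a,None,fx=4,fy=4,interpolation=cv2.INTER_CUBIC); b=cv2.resize(b,None,fx=3,fy=3,interpolation=cv2.INTER_CUBIC)
cv2.imwrite("pics/topc.png",a);cv2.imwrite("pics/sidec.png",b)
E
cat > h.py <<'E'
import cv2,numpy as np
from rig import robot
def ray(n,uv):
    c=robot.camera_info(n);K=np.array([[c["fx"],0,c["cx"]],[0,c["fy"],c["cy"]],[0,0,1]])
    p=cv2.undistortPoints(np.array(uv,float).reshape(-1,1,2),K,c["dist"]).reshape(-1,2)
    R=cv2.Rodrigues(c["rvec"])[0]
    return -R.T@c["tvec"], np.c_[p,np.ones(len(p))]@R
def onz(n,uv,z):
    o,d=ray(n,uv); return (o+d*((z-o[2])/d[:,2])[:,None])[:,:2]
def blobs(n,im,lo,hi,roi,amin=8):
    h=cv2.cvtColor(im,cv2.COLOR_BGR2HSV); m=cv2.inRange(h,lo,hi)
    k=np.zeros_like(m); x0,y0,x1,y1=roi; k[y0:y1,x0:x1]=255
    cs,_=cv2.findContours(m&k,cv2.RETR_EXTERNAL,cv2.CHAIN_APPROX_NONE)
    return sorted([c for c in cs if len(c)>=amin],key=cv2.contourArea,reverse=True)
E
python3 - <<'E'
from h import *
R=dict(top=(200,160,350,240),side=(230,160,320,320))
for n in R:
    im=cv2.imread(f"pics/{n}0.png")
    for nm,lo,hi in(("red",(0,170,70),(6,255,255)),("red2",(174,170,70),(180,255,255)),("yel",(22,130,100),(34,255,255)),("blue",(105,120,60),(125,255,255)),("white",(0,0,190),(180,40,255))):
        for c in blobs(n,im,lo,hi,R[n])[:7]:
            r=cv2.minAreaRect(c); print(n,nm,cv2.contourArea(c),cv2.boxPoints(r).round(1).tolist())
E
```

```text
top red 490.5 [[255.39999389648438, 193.0], [334.20001220703125, 181.39999389648438], [338.3999938964844, 209.8000030517578], [259.6000061035156, 221.39999389648438]]
top red 135.0 [[279.0, 160.0], [302.0, 160.0], [302.0, 166.0], [279.0, 166.0]]
top yel 48.5 [[229.6999969482422, 206.1999969482422], [233.0, 205.6999969482422], [236.0, 227.0], [232.8000030517578, 227.5]]
top blue 327.5 [[286.8999938964844, 200.0], [316.1000061035156, 195.8000030517578], [318.6000061035156, 212.89999389648438], [289.29998779296875, 217.10000610351562]]
top blue 129.5 [[198.6999969482422, 184.8000030517578], [200.89999389648438, 161.10000610351562], [212.1999969482422, 162.10000610351562], [210.0, 185.8000030517578]]
top blue 17.5 [[337.0, 236.0], [346.0, 236.0], [346.0, 239.0], [337.0, 239.0]]
top white 27.5 [[200.0, 162.0], [205.0, 162.0], [205.0, 169.0], [200.0, 169.0]]
top white 19.5 [[200.0, 174.0], [204.0, 174.0], [204.0, 181.0], [200.0, 181.0]]
top white 19.0 [[298.5, 201.5], [302.0, 198.0], [305.5, 201.5], [302.0, 205.0]]
top white 18.5 [[300.5, 210.5], [304.0, 207.0], [307.0, 210.0], [303.5, 213
[... 1036 characters left out ...]
6.60000610351562]]
side white 66.0 [[292.20001220703125, 264.8999938964844], [296.79998779296875, 232.6999969482422], [299.79998779296875, 233.10000610351562], [295.20001220703125, 265.29998779296875]]
side white 31.5 [[276.3999938964844, 202.1999969482422], [277.20001220703125, 196.89999389648438], [286.5, 198.1999969482422], [285.79998779296875, 203.5]]
side white 31.0 [[264.3999938964844, 261.8999938964844], [270.70001220703125, 230.6999969482422], [272.6000061035156, 231.10000610351562], [266.29998779296875, 262.29998779296875]]
side white 31.0 [[293.0, 183.0], [300.0, 183.0], [300.0, 189.0], [293.0, 189.0]]
side white 30.5 [[291.0, 199.0], [298.0, 199.0], [298.0, 204.0], [291.0, 204.0]]
```

View pics/topc.png

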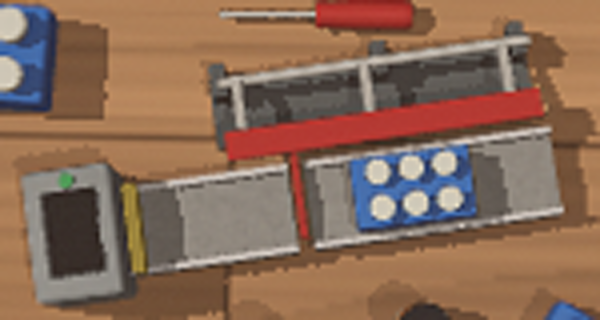

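View pics/sidec.png

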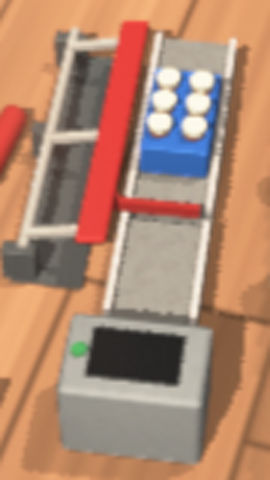

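The crops show the treadle's top-view corners at crop (226,134), (541,89), (545,114) and (229,160). The walls end at (548,130) and (562,212), the yellow stop's face runs (137,185)–(146,270), and the rack block spans (350,150)–(477,230). I'll fit the chute from these and cross-check the two views.

```bash
python3 - <<'E'
from h import *
top=cv2.imread("pics/top0.png");side=cv2.imread("pics/side0.png")
def bar(im,roi,n):
    h=cv2.cvtColor(im,cv2.COLOR_BGR2HSV);m=cv2.inRange(h,(0,150,60),(6,255,255))|cv2.inRange(h,(174,150,60),(180,255,255))
    k=np.zeros_like(m);x0,y0,x1,y1=roi;k[y0:y1,x0:x1]=m[y0:y1,x0:x1]
    k=cv2.resize(k,None,fx=4,fy=4,interpolation=cv2.INTER_NEAREST);k=cv2.morphologyEx(k,cv2.MORPH_OPEN,np.ones((19,19)))
    c=max(cv2.findContours(k,cv2.RETR_EXTERNAL,cv2.CHAIN_APPROX_NONE)[0],key=cv2.contourArea)
    return (cv2.boxPoints(cv2.minAreaRect(c))+.5)/4-.5
up=lambda p,o:(np.array(p,float)+.5)/4-.5+o
for n,im,roi in(("top",top,(240,170,350,235)),("side",side,(245,160,285,245))):
    b=bar(im,roi,n);w=onz(n,b,.056)
    print(n,b.round(1).tolist());print(w.round(4).tolist(),w.mean(0),np.linalg.norm(np.diff(w,axis=0),axis=1))
bt=onz("top",up([(226,134),(541,89),(545,114),(229,160)],(200,160)),.056)   # far-home, far-start, near-start, near-home
C=[(70,55),(70,-215),(44,-215),(44,55)]
W=list(bt)
for p,c,z in(((548,130),(35,-220),.038),((562,212),(-35,-220),.038),((137,185),(30,135),.058),((146,270),(-30,135),.058),((292,157),None,.046),((306,237),None,.046)):
    w=onz("top",up([p],(200,160)),z)[0]
    if c: W.append(w);C.append(c)
    else: W.append(w);C.append((None,None))
W=np.array(W);C=np.array(C,float);ok=~np.isnan(C[:,0]);
A=W[ok];B=C[ok]/1e3;H=(B-B.mean(0)).T@(A-A.mean(0));U,S,V=np.linalg.svd(H);R=V.T@np.diag([1,np.linalg.det(V.T@U.T)])@U.T
t=A.mean(0)-R@B.mean(0);print("R",R,"t",t,"yaw",np.arctan2(R[1,0],R[0,0]))
inv=lambda w:((np.atleast_2d(w)-t)@R*1e3).round(1)
print("resid",np.c_[C,inv(W)])
bl=blobs("top",top,(105,120,60),(125,255,255),(280,190,330,225))[0]
q=cv2.boxPoints(cv2.minAreaRect(bl));print("rack top",inv(onz("top",q,.064)).tolist(), inv(onz("top",[q.mean(0)],.064)))
wc=blobs("top",top,(0,0,185),(180,50,255),(285,193,322,220),4)
print("caps",inv(onz("top",[c.reshape(-1,2).mean(0) for c in wc],.076)).tolist())
u3=lambda p:(np.array(p,float)+.5)/3-.5+(230,160)
print("side: bar",inv(onz("side",u3([(126,23),(149,23),(106,241),(78,239)]),.056)).tolist())
print("side blade",inv(onz("side",u3([(116,199),(205,206)]),.046)).tolist(),"walls",inv(onz("side",u3([(234,40),(158,33)]),.038)).tolist())
print("side caps",inv(onz("side",u3([(169,77),(201,81),(164,99),(198,104),(159,122),(194,127)]),.076)).tolist(),"block front top",inv(onz("side",u3([(141,147),(209,154)]),.064)).tolist())
np.savez("chute.npz",R=R,t=t)
E
```

```text
top [[255.60000610351562, 192.1999969482422], [334.1000061035156, 180.6999969482422], [335.29998779296875, 188.89999389648438], [256.79998779296875, 200.39999389648438]]
[[0.5873, 0.1154], [0.6312, -0.1488], [0.6032, -0.1529], [0.5595, 0.1107]] [ 0.59532384 -0.01889475] [0.26783918 0.02831853 0.26714494]
side [[254.10000610351562, 240.10000610351562], [269.20001220703125, 164.8000030517578], [282.70001220703125, 167.5], [267.70001220703125, 242.8000030517578]]
[[0.5824, 0.1218], [0.6308, -0.1505], [0.5911, -0.1507], [0.5479, 0.1204]] [ 0.58805512 -0.01476456] [0.27657655 0.03972033 0.27447995]
R [[ 0.98705476 -0.16038361]
 [ 0.16038361  0.98705476]] t [0.52555164 0.04963583] yaw 0.16107928098652777
resid [[  70.    55.    68.1   53.6]
 [  70.  -215.    68.3 -214.8]
 [  44.  -215.    46.7 -214.7]
 [  44.    55.    45.9   54.1]
 [  35.  -220.    35.3 -217.9]
 [ -35.  -220.   -35.9 -218.6]
 [  30.   135.    35.7  133.2]
 [ -30.   135.   -36.1  135. ]
 [   nan    nan   42.3    1.5]
 [   nan    nan  -26.6   -0.7]]
rack top [[29.1, -45.2], [29.1, -143.9], [-28.7, -143.2], [-28.7, -45.0]] [[  0.1 -94.3]]
caps [[-13.9, -94.3], [15.6, -94.2], [15.3, -122.7], [-13.9, -66.2], [15.9, -67.0], [-15.1, -122.4], [-37.2, -52.6], [31.2, -112.7], [30.8, -139.5], [31.7, -156.4]]
side: bar [[63.4, -204.9], [42.1, -207.7], [41.3, 58.3], [64.4, 59.2]]
side blade [[41.5, 3.3], [-34.1, 1.3]] walls [[-37.3, -214.2], [34.6, -214.5]]
side caps [[12.0, -118.5], [-16.6, -117.2], [12.8, -90.8], [-17.2, -88.5], [13.5, -62.6], [-17.0, -60.6]] block front top [[26.4, -42.5], [-32.3, -42.0]]
```

The chute pose agrees across both views to about 3 mm: bar 269 mm long, caps 29 mm apart, blade at y≈0. The rack's rear face is at chute y ≈ -144. One finger can press the bar (x≈54) while the other pushes the rack (x≈0), with the tips at z≈41 mm.

```bash
cat >> h.py <<'E'
D=np.load("chute.npz");R2,t2=D["R"],D["t"]
def P(x,y,tip): return np.r_[R2@[x/1e3,y/1e3]+t2,(tip+19)/1e3]
def O(s=1):
    y=np.r_[R2@[s,0],0];z=np.array([0,0,-1.]);return np.c_[np.cross(y,z),y,z]
def st(m=""):
    s=robot.get_state();print(m,round(s["time"],2),"chute",((s["ee_pos"][:2]-t2)@R2*1e3).round(1),"tip",round(s["ee_pos"][2]*1e3-19,1),"F",np.round(s["force"],1),"M",np.round(s["moment"],2),"op",round(s["opening"],4))
E
python3 - <<'E'
from h import *
q0=robot.get_state()["qpos"]
best=None
for s in(1,-1):
    q=robot.ik(P(27,-162,130),O(s)); print(s,None if q is None else np.round(q,2))
    if q is not None and (best is None or abs(q[6]-q0[6])<best[0]): best=(abs(q[6]-q0[6]),s)
s=best[1];print("use",s)
robot.gripper_to(.042);st("grip")
robot.move_ptp(P(27,-162,130),O(s));st("above")
robot.move_linear(P(27,-162,68),velocity=.12);st("low")
for n in("top","side"):
    cv2.imwrite(f"pics/{n}1.png",robot.grab_frame(n)[:,:,::-1])
a=cv2.resize(cv2.imread("pics/top1.png")[150:250,200:350],None,fx=3,fy=3);b=cv2.resize(cv2.imread("pics/side1.png")[130:280,230:340],None,fx=3,fy=3)
h=max(a.shape[0],b.shape[0]);f=lambda i:cv2.copyMakeBorder(i,0,h-i.shape[0],0,0,0)
cv2.imwrite("pics/c1.png",np.hstack([f(a),f(b)]))
E
```

```text
1 [ 0.62  0.48 -0.64  1.74  0.32  1.03  0.02]
-1 [-0.63  0.65  1.08  1.78 -0.64  1.11 -2.31]
use 1
grip 1.02 chute [-428.5 -581.9] tip 180.0 F [ 0.5 -0.3 -0. ] M [-0.01 -0.04 -0.02] op 0.0422
above 3.25 chute [  26.6 -163.2] tip 130.0 F [-0.1 -0.2 -0.2] M [ 0.01 -0.06  0.03] op 0.0423
low 3.92 chute [  27.3 -162. ] tip 68.5 F [-0.3  0.5  0.2] M [-0.01 -0.08 -0.04] op 0.0422
```

View pics/c1.png

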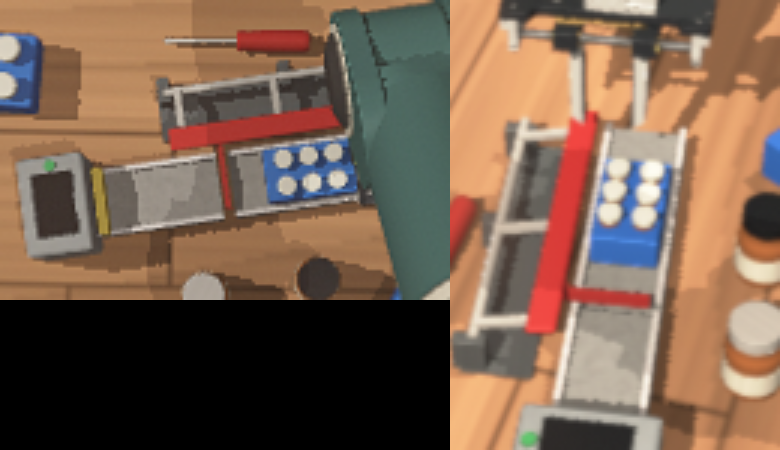

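In the side view, one fingertip is over the treadle at about (580,115) and the other is over the channel behind the rack at about (640,122). The arm hides that area in the top view. Next I press.

```bash
python3 - <<'E'
from h import *
for z in(58,50,44,41.5):
    robot.move_linear(P(27,-162,z),velocity=.05);st(z)
cv2.imwrite("pics/s2.png",cv2.resize(robot.grab_frame("side")[120:290,220:340,::-1],None,fx=3.5,fy=3.5))
E
```

```text
58 4.37 chute [  26.8 -161.9] tip 57.7 F [ 0.9 -0.   0.2] M [-0.05 -0.06 -0.03] op 0.0423
50 4.67 chute [  26.8 -161.9] tip 49.6 F [ 0.3  0.3 -0.7] M [-0.01 -0.1   0.02] op 0.0417
44 4.94 chute [  26.8 -161.9] tip 43.6 F [-0.   0.1 -0.4] M [-0.02 -0.1   0.01] op 0.0421
41.5 5.19 chute [  27. -162.] tip 41.4 F [ 0.4 -0.9 -0. ] M [-0.06 -0.17  0.07] op 0.0418
```

View pics/s2.png

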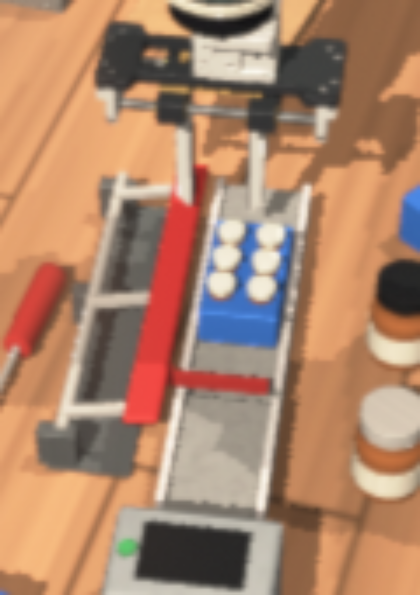

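The treadle has not visibly sunk: the blade still shows at (220,381), and the fingertip appears at (187,203). I'll compute where that tip really is.

```bash
python3 - <<'E'
from h import *
u=lambda p:(np.array(p,float)+.5)/3.5-.5+(220,120)
for z in(.041,.056,.07): print(z,((onz("side",u([(187,203),(257,210)]),z)-t2)@R2*1e3).round(1).tolist())
c=robot.camera_info("side");K=np.array([[c["fx"],0,c["cx"]],[0,c["fy"],c["cy"]],[0,0,1]])
pts=np.array([P(x,y,z-19) for x,y,z in[(54,-154,41),(48,-154,41),(60.5,-154,41),(0,-154,41),(44,55,56),(70,55,56),(44,-215,56),(70,-215,56),(40.7,55,37),(65.9,55,43.7),(0,0,46),(27,-154,61)]])
print(cv2.projectPoints(pts,c["rvec"],c["tvec"],K,c["dist"])[0].reshape(-1,2).round(1).tolist())
f=robot.grab_frame("side")[:,:,::-1];cv2.imwrite("pics/side3.png",f)
for nm in("side0","side3"):
    im=cv2.imread(f"pics/{nm}.png")
    for b in blobs("side",im,(0,150,60),(6,255,255),(240,160,305,245))[:3]: print(nm,cv2.contourArea(b),cv2.boundingRect(b))
cv2.imwrite("pics/s3.png",cv2.resize(f[150:250,230:320],None,fx=6,fy=6,interpolation=cv2.INTER_CUBIC));st()
E
```

```text
0.041 [[56.0, -179.7], [-0.2, -178.9]]
0.056 [[53.5, -164.1], [-1.8, -163.3]]
0.07 [[51.2, -149.5], [-3.3, -148.8]]
[[272.4, 184.1], [274.6, 184.3], [270.1, 183.9], [291.9, 185.9], [264.1, 238.9], [253.7, 237.8], [279.0, 165.5], [269.9, 164.7], [265.6, 243.9], [255.5, 241.1], [284.7, 226.6], [282.2, 179.7]]
side0 755.5 (255, 167, 42, 74)
side3 679.5 (255, 167, 42, 74)
 5.29 chute [  27. -162.] tip 41.6 F [ 0.3 -0.8 -0.1] M [-0.08 -0.13  0.01] op 0.0417
```

View pics/s3.png

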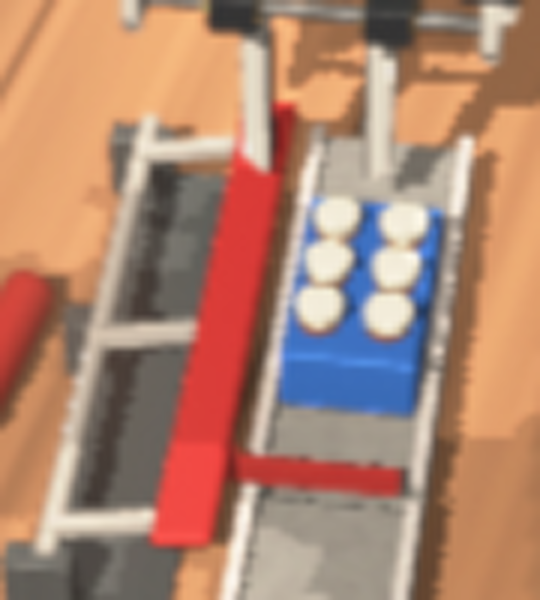

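Both tips project to z≈57–65 mm (force is zero too), so the real fingertips stand higher than the nominal TCP+19 mm suggests. I'll descend under force control to find contact.

```bash
python3 - <<'E'
from h import *
for z in(38,35,32,30,28,26,24):
    r=robot.move_linear(P(27,-162,z),velocity=.03,threshold=9);robot.pause(.05);st((z,r))
    s=robot.get_state()
    if r or s["force"][2]>2.2: break
f=robot.grab_frame("side")[:,:,::-1];cv2.imwrite("pics/side4.png",f)
for b in blobs("side",f.copy(),(0,150,60),(6,255,255),(240,160,305,250))[:3]: print(cv2.contourArea(b),cv2.boundingRect(b))
cv2.imwrite("pics/s4.png",cv2.resize(f[150:250,230:320],None,fx=6,fy=6,interpolation=cv2.INTER_CUBIC))
E
```

```text
(38, False) 5.61 chute [  27. -162.] tip 37.9 F [-0.7  0.3  0.8] M [-0.03 -0.1   0.01] op 0.0419
(35, False) 5.91 chute [  27. -162.] tip 34.9 F [-0.5 -0.3 -0.3] M [-0.   -0.12  0.02] op 0.0421
(32, False) 6.21 chute [  27.1 -162. ] tip 32.0 F [ 0.8 -0.3  0.9] M [-0.11 -0.3   0.01] op 0.0416
(30, False) 6.51 chute [  27. -162.] tip 30.0 F [ 0.4 -0.3  2.3] M [-0.11 -0.24 -0.03] op 0.0419
664.0 (256, 167, 41, 75)
```

View pics/s4.png

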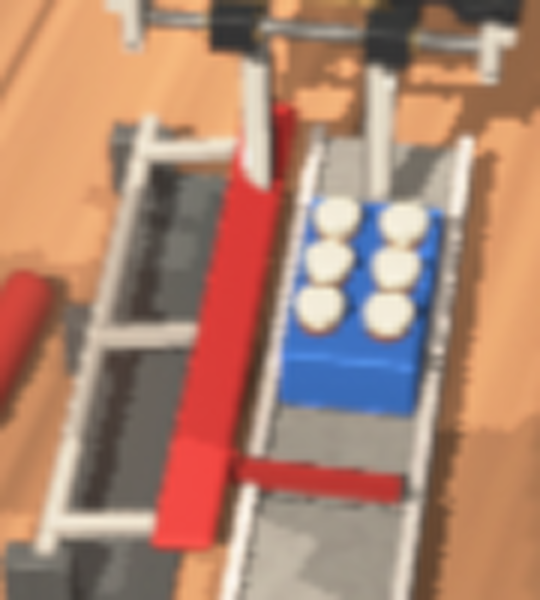

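At nominal 30 the contact force is 2.3 N and the bar has just started to sink. The tip is on the bar at (262,188), so the tip offset is about 25 mm. I press on by force until the stop.

```bash
python3 - <<'E'
from h import *
for z in(26,22,19,17,16,15,14,13,12):
    r=robot.move_linear(P(27,-162,z),velocity=.04,threshold=12);robot.pause(.05)
    F=np.mean([robot.get_state()["force"] for _ in range(3)],0);st((z,r))
    if r or F[2]>6: break
f=robot.grab_frame("side")[:,:,::-1];cv2.imwrite("pics/side5.png",f)
cv2.imwrite("pics/s5.png",cv2.resize(f[150:250,230:320],None,fx=6,fy=6,interpolation=cv2.INTER_CUBIC))
E
```

```text
(26, False) 6.86 chute [  26.9 -162. ] tip 25.9 F [-0.3 -0.1  1.5] M [-0.17 -0.07 -0.03] op 0.0419
(22, False) 7.16 chute [  27. -162.] tip 21.9 F [-0.6 -0.4  2.3] M [-0.23 -0.02 -0.  ] op 0.042
(19, False) 7.46 chute [  27. -162.] tip 18.9 F [-1.3 -0.9  3.4] M [-0.24 -0.02  0.02] op 0.042
(17, False) 7.76 chute [  26.9 -162. ] tip 17.0 F [-0.9 -1.3  2.8] M [-0.25  0.21 -0.03] op 0.042
(16, False) 8.06 chute [  26.9 -162. ] tip 15.9 F [-2.6 -1.1  4.5] M [-0.3   0.52 -0.01] op 0.042
(15, False) 8.36 chute [  26.9 -162. ] tip 14.9 F [-3.5 -0.9  3.4] M [-0.27  0.64 -0.08] op 0.0415
(14, False) 8.66 chute [  26.9 -162. ] tip 14.0 F [-3.4 -2.5  3.8] M [-0.25  0.65  0.01] op 0.0421
(13, False) 8.96 chute [  27. -162.] tip 13.0 F [-3.6 -1.   4.1] M [-0.22  0.65  0.01] op 0.042
(12, False) 9.26 chute [  27. -162.] tip 12.1 F [-4.9 -1.4  6.4] M [-0.21  0.88 -0.01] op 0.0422
```

View pics/s5.png

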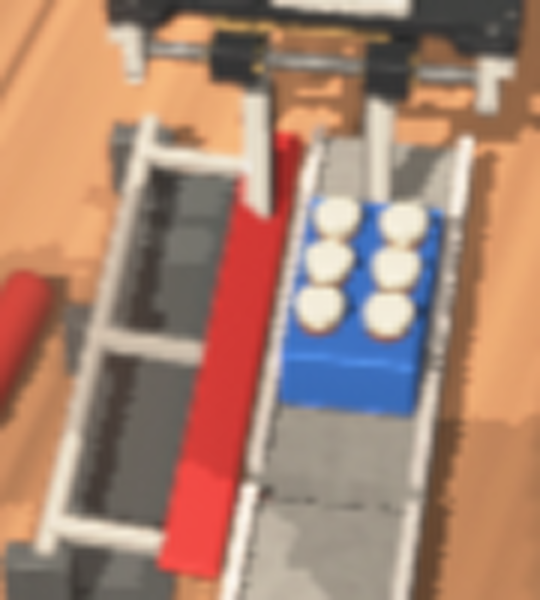

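The gate is fully down: the blade is hidden with only the empty slot at about (340,497), the force is about 4–6 N, and the rack hasn't moved. Now I push while holding it.

```bash
python3 - <<'E'
from h import *
robot.move_linear(P(27,-162,13),velocity=.03)
for y in(-130,-70,-10,15):
    r=robot.move_linear(P(27,y,13),velocity=.06,threshold=15);st((y,r))
    if r: break
    if y==-70: cv2.imwrite("pics/side6.png",robot.grab_frame("side")[:,:,::-1])
else:
    r=robot.move_linear(P(27,32,13),velocity=.025,threshold=7);st(r)
f=robot.grab_frame("side")[:,:,::-1];cv2.imwrite("pics/side7.png",f);g=cv2.imread("pics/side6.png")
cv2.imwrite("pics/s7.png",np.hstack([cv2.resize(i[150:290,230:320],None,fx=4,fy=4,interpolation=cv2.INTER_CUBIC) for i in(g,f)]))
E
```

```text
(-130, False) 10.24 chute [  27.1 -129.1] tip 13.0 F [-0.6  3.7  3.2] M [0.67 0.02 0.09] op 0.0419
(-70, False) 11.39 chute [ 27.1 -69.5] tip 13.0 F [-1.2  3.   3.3] M [0.52 0.04 0.08] op 0.042
(-10, False) 12.59 chute [27.  -9.6] tip 13.0 F [-1.9  2.6  3.3] M [0.44 0.18 0.05] op 0.0422
(15, False) 13.16 chute [27.  15.6] tip 13.0 F [-1.9  2.5  4.2] M [0.68 0.13 0.09] op 0.0424
True 13.46 chute [27.  16.7] tip 12.9 F [-0.7  0.9  3.4] M [ 0.11 -0.16 -0.02] op 0.0423
```

View pics/s7.png

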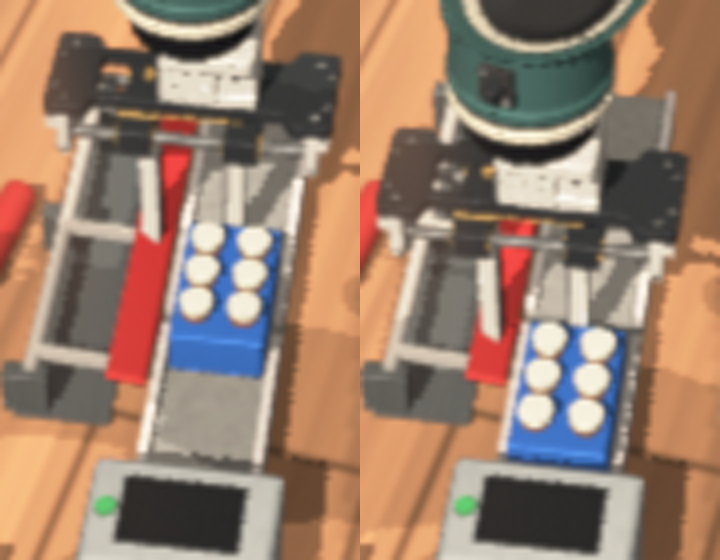

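In the right-hand frame the rack is past the gate with the blade still hidden, and its front is near the stop at about (560,460). The trigger came at y=16.7 with little remaining force, so it may be premature. I'll measure the caps and push on.

```bash
cat > m.py <<'E'
from h import *
def caps(n,roi,z=.076):
    im=robot.grab_frame(n)[:,:,::-1].copy()
    b=blobs(n,im,(105,120,60),(125,255,255),roi)
    c=np.vstack(b[:1]).reshape(-1,2); hull=cv2.convexHull(c)
    q=cv2.boxPoints(cv2.minAreaRect(hull)); print(n,"blue box z64",((onz(n,q,.064)-t2)@R2*1e3).round(1).tolist())
    return im
E
python3 - <<'E'
from m import *
im=caps("side",(255,215,305,275))
for y in(20,23,25,27,29,31,33):
    r=robot.move_linear(P(27,y,13),velocity=.03,threshold=9);robot.pause(.05);st((y,r))
    if r: break
f=caps("side",(255,215,305,275));t=caps("top",(225,190,285,235))
cv2.imwrite("pics/s8.png",np.hstack([cv2.resize(i,(400,560),interpolation=cv2.INTER_CUBIC) for i in(f[210:308,245:315],t[180:250,220:270])]))
E
```

```text
side blue box z64 [[25.2, 136.3], [28.4, 29.0], [-33.1, 33.3], [-32.9, 139.6]]
(20, False) 13.87 chute [26.9 19.9] tip 12.9 F [-0.  -0.8  2.9] M [-0.53 -0.17  0.  ] op 0.0421
(23, False) 14.17 chute [26.9 23.1] tip 13.0 F [-0.5 -1.2  3.5] M [-0.47 -0.11 -0.05] op 0.0419
(25, False) 14.47 chute [27. 25.] tip 13.0 F [ 0.6 -2.5  3.9] M [-0.7  -0.2  -0.04] op 0.0418
(27, False) 14.77 chute [27.1 26.2] tip 13.0 F [ 1.5 -6.6  5.1] M [-1.64 -0.5   0.21] op 0.0419
(29, False) 15.07 chute [27.2 26.3] tip 13.0 F [  4.2 -16.6   6.5] M [-3.82 -0.84  0.51] op 0.0417
(31, False) 15.37 chute [27.2 26.4] tip 13.0 F [  4.  -26.2   8.4] M [-6.02 -1.03  0.82] op 0.042
(33, False) 15.67 chute [27.2 26.4] tip 13.0 F [  4.8 -36.4  10.4] M [-8.24 -1.27  1.06] op 0.0419
side blue box z64 [[25.1, 136.9], [28.9, 39.4], [-32.4, 42.7], [-33.0, 139.5]]
top blue box z64 [[29.6, 134.5], [29.6, 76.9], [-29.1, 76.5], [-29.1, 133.8]]
```

View pics/s8.png

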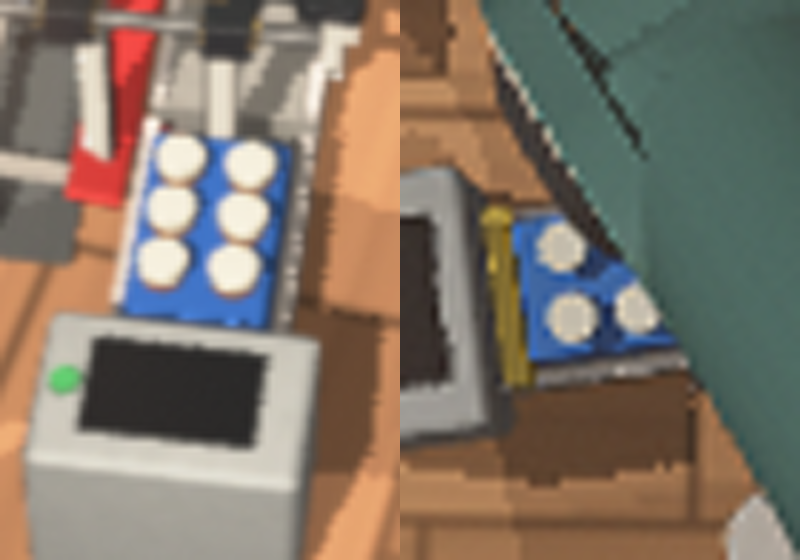

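The rack is hard against the stop: TCP at 26.4 against an expected 27, force rising steeply, block front at 134–136 mm and touching the yellow face in the top view. I release by backing off slightly, lifting straight up and moving clear.

```bash
python3 - <<'E'
from m import *
robot.move_linear(P(27,21,13),velocity=.04);st("back")
robot.move_linear(P(27,20,45),velocity=.06);robot.move_linear(P(27,20,150),velocity=.15);st("up")
robot.move_linear(P(27,-200,190),velocity=.25);st("away")
robot.goto_joints([1.21,0.417,-0.01,1.614,0.005,1.111,-0.053]);st("home");robot.pause(.3)
f=caps("side",(255,215,305,275));t=caps("top",(225,190,275,235))
cv2.imwrite("pics/s9.png",np.hstack([cv2.resize(i,(400,560),interpolation=cv2.INTER_CUBIC) for i in(f[160:300,230:330],t[150:262,200:280])]))
a=cv2.imread("pics/top0.png");d=np.abs(a.astype(int)-t).max(2)
x,y=np.where(d[60:300,50:470]>70)[::-1];print("changed cols/rows",np.percentile(x+50,[0,5,95,100]),np.percentile(y+60,[0,5,95,100]))
E
```

```text
back 16.22 chute [27. 21.] tip 13.0 F [ 1.2 -2.1  3.6] M [-0.74 -0.27 -0.1 ] op 0.0423
up 17.75 chute [26.5 19.9] tip 149.1 F [-1.2 -0.7  0.1] M [-0.06 -0.06 -0.03] op 0.0418
away 18.79 chute [  27.1 -198.2] tip 189.6 F [-0.4  1.   0.5] M [-0.01 -0.11  0.04] op 0.0421
home 20.93 chute [-427.1 -581.3] tip 180.0 F [ 0.8 -0.2  0.3] M [-0.07  0.02  0.02] op 0.0422
side blue box z64 [[25.5, 137.3], [29.3, 38.0], [-32.4, 41.4], [-33.0, 139.9]]
top blue box z64 [[29.6, 134.5], [29.6, 36.8], [-29.1, 36.6], [-29.1, 133.8]]
changed cols/rows [234. 237. 316. 318.] [197. 200. 222. 224.]
```

View pics/s9.png

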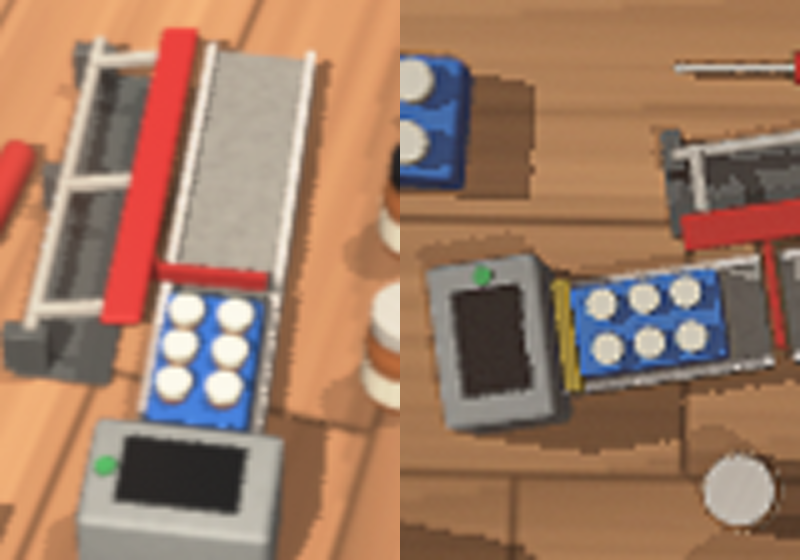

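The rack sits against the yellow stop at (573,335), and the gate is back up behind it at (775,295). Nothing outside the chute has changed.

```bash
python3 -c "
from rig import robot
print(robot.sign_off())"
```

```text
the job is handed in; nothing more can be done
None
```

The job is done and handed in: the rack is home against the yellow stop, the gate has sprung back up behind it, nothing else has moved, and the robot was clear of everything at about 21 s.

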